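# Open the ratchet stop of the jar rail

### The job

Make room on the jar rail: with the fingertips press down the release button on top of the sliding stop and, keeping it pressed, push the stop back along its bar, away from the jars, until it is fully home against the foot at the far end of the bar. Then let the button spring up again. Only press and push: grasp and lift nothing, and leave the two jars in the row, the coffee jar and the tin standing where they are.

Things in the scene. Friction and masses are not known exactly. Their poses are not given: they have to be found in the camera images.
- rail: Jar rail with a grey base 135 x 356 x 6 mm, fixed on the board. Square aluminium bar (34 to 52 mm up) along the rail's y axis between two grey feet 20 mm thick, 60 mm tall, at rail y = -165 and +155 mm. At the +y end an upright grey end plate (6 mm thick, 80 mm tall) reaches out to -x; the jars stand on the base on that side of the bar, next to the plate. Origin on the board under the bar, z up.
- stop (a joint): Sliding stop: grey carriage (41 mm across, 56 mm along the bar, 66 mm tall) with an 80 mm tall plate on its jar side. In m: 0 nearest the jars, 0.130 fully home at the foot at rail -y. Its centre is at rail y = 3 mm minus this value. The ratchet blocks it from moving away from the jars (at most 6 mm play) unless the release is pressed; then it slides with about 2 N friction.
- release (a joint): Release button of the stop, dark, moves straight down. In m: 0 fully up, 0.010 fully down; at rest 0 to 0.0035, as the ratchet's pawl sits on its teeth. From 0.004 down the ratchet is free; press well beyond that. Its spring takes about 1.5 N to start and 4 N fully down, and lifts the button when it is let go.
- button_top (a point): Centre of the top of the release button (38 mm across the bar, 36 mm along it), 84 mm above the board when up; axes parallel to the rail's. Moves with the stop and the button. The button is free to reach from above, from the jar side and from both sides across the bar.
- wall_face (a point): Top middle of the face of the stop's thumb wall, an upright grey wall (48 mm across the bar, 7 mm thick, top 102 mm above the board) on the stop's -y side just behind the button. The face looks along rail +y towards the button, 22 mm from the button's centre; a fingertip on the button can push the stop back by it.
- jar_a: Spice jar, 46 mm across, 106 mm tall, standing on the rail's base in the row; origin at the centre of its underside, 6 mm above the board. Stays where it is.
- jar_b: Salt shaker, 44 mm across, 90 mm tall, standing on the rail's base in the row; origin at the centre of its underside, 6 mm above the board. Stays where it is.
- tin: Low tin, 86 mm across, 40 mm tall, standing on the board behind the rail, further left than the coffee jar; origin at the centre of its underside. Stays where it is.
- coffee_jar: Low jar with a black lid, 72 mm across, 84 mm tall, standing on the board behind the rail; origin at the centre of its underside. Stays where it is.

How it is judged (in metres and radians):
On the way, in this order (a step that is already met when the one before it is completed fails the run):
1. the release is pressed while the stop is still near the jars (value of joint release above 0.004 m and value of joint stop below 0.07 m), for 0.1 s.
2. the stop is pushed back against the foot (value of joint stop above 0.124 m), for 0.1 s.
At the end, for the whole second after the job is handed in: The stop rests within 8 mm of the far end of its travel, its release button is up again (less than 4.5 mm down), and both jars, the coffee jar and the tin stand upright within 25 mm of where they began, at rest (value of joint stop above 0.122 m and value of joint release below 0.0045 m and angle between each of jar_a, jar_b's own z axis and vertical below 0.1 rad and distance of each of jar_a, jar_b, coffee_jar, tin from where it was at the start of the episode below 0.025 m and linear speed of each of jar_a, jar_b below 0.02 m/s); the robot touches nothing.
It fails at once if a jar in the row was lifted, tipped or moved (height (world z) of any of jar_a, jar_b above 0.02 m or angle between any of jar_a, jar_b's own z axis and vertical above 0.35 rad or distance of any of jar_a, jar_b from where it was at the start of the episode above 0.03 m).
It fails at once if the coffee jar or the tin was lifted, tipped or moved (height (world z) of any of coffee_jar, tin above 0.02 m or angle between any of coffee_jar, tin's own z axis and vertical above 0.35 rad or distance of any of coffee_jar, tin from where it was at the start of the episode above 0.03 m).
It also fails if it takes over 32 s, if anything falls off the work surface, if the arm or the gripper's body presses on something with over 40 N, if the wrist force passes 120 N, or if a joint passes its speed limit or range.

### The arm

A 6-joint arm with a two-finger parallel gripper is mounted at the origin on a cart in front of the work surface, level with it; the furniture and walls round the work are solid. World frame = base frame: x ahead of the robot, y to its left, z up, the work surface at z = 0. Lengths are in mm, angles in degrees, forces in N, time in s.
With the tool pointing down it reaches from about 225 to 725 mm from the base axis. Payload 3.1 kg.
Tool frame: the origin (TCP) lies at the very end of the fingers, on their centre line; the grasp point (between the pads) lies 19 mm behind it; z points along the fingers, y is the line along which they close (so a half turn about z gives the same grasp; the last joint's range is limited). The gripper opens to 85 mm and grips with 20 to 120 N. Pads are 22 mm wide; open, the fingers measure 114 mm over their backs; the gripper's body (76 mm by 85 mm) begins 54 mm behind the grasp point. The pads swing forward as they close: fully open they stand 13 mm farther back than shut.
Start: joints at [-76.364, 2.75, 5.684, 92.934, 0, 82.678], TCP at [187.775, -490.263, 231.312] pointing down, gripper open.
Joint ranges: [-166.93, 166.93], [-56.73, 111.36], [-69.38, 81.34], [-121.58, 131.49], [-85.45, 84.26], [-180, 180]. Speed limits (degrees/s): [159.86, 159.86, 180, 180, 180, 180].

### API

Orientations are given as [roll, pitch, yaw] about the fixed x, y, z axes, in that order (R = Rz(yaw) Ry(pitch) Rx(roll)).
In Python, from rig import ctrl, cams gives the robot as it stands. The module is installed in compiled form; this text tells all that it offers.
- The arm moves only by the shell command python3 -m jog 'ROWS'. ROWS is a JSON object of lists of equal length, an entry for each row: "translation": the shift along the world's x, y, z in m, a list of three; "delta_rot": the turn, a rotation vector about the world's x, y, z in rad, a list of three; "fingers": the closure, from -1 (fully open) to 1 (shut). A call has 1 to 5 rows; each row shifts and turns the commanded pose from where the row before left it; what a row does not reach is not made up. A row lasts 1/8 s, in which the tool goes at most 62.5 mm and 10.7 degrees, less where a joint would pass 70% of its speed; a pose out of reach is approached as far as the arm can. A call is refused whole if a number of a shift passes 0.0625 or a number of a turn 0.188, either way. A call with a gripper value outside its range is refused whole. The fingers move at their own pace and stop on an object; the grip force is fixed at half the most. Time passes only in rows, so rows that do not move let the fingers close. It gives the time, the measured TCP pose, the force, the opening and the grip force at its end, in the units of the state.
- ctrl.sense(): the state, without advancing time (a new reading comes with each control period).
- cams.snapshot(name): name is "scene" or "top" or "wrist"; returns a dict with "frame" (480x640x3 uint8, red, green, blue), "z_map" (480x640 float32, mm along the optical axis (not along the pixel's ray), 0 where there is no reading), "camera_matrix" (3x3 intrinsics, pixels), "extrinsics" (4x4, takes a point from world to camera coordinates). Camera axes: x right, y down, z forward; pixel columns grow to the right and rows downward; lengths in mm; the calibration is good to about 2 mm. A picture is of the moment at which its call begins.
- ctrl.job_done(): hands the job in; it is judged then, once.
The state is a dict: "time": time; "q": joint angles; "joint_velocities": joint speeds; "joint_efforts": joint torques, N m; "position": TCP position; "orientation": TCP orientation; "wrist_force": force on the tool from outside, world axes, zero at the start; "torque": the same for the moment, N m; "opening": opening from 0.0 (shut) to 1.0 (fully open); "gripper_force": force on a finger pad.
Only numpy, scipy, OpenCV 4.12 (cv2) and the standard library are available. Lean on these libraries where they do the work, as an engineer would, in place of code of your own. Each camera call takes 0.05 s, during which the arm holds its last target. There are 200 camera calls.

## Working session

There is one attempt and no reset: what is moved stays moved. The work goes in short steps, Python scripts to look and compute and a shell command to move; the robot and the scene stay as the last step left them, time stands still between calls to the robot, and variables do not carry over. Pictures are saved under pics/ and viewed, at most 10 in all, crops included, and the job is handed in when it is done.

```bash
mkdir -p pics; cat > h.py <<'E'
import numpy as np,cv2
from rig import ctrl,cams
def snap(n):
    d=cams.snapshot(n); np.savez(f'/tmp/{n}.npz',**d); return d
def cloud(d):
    z=d['z_map'].astype(float);K=d['camera_matrix'];T=np.linalg.inv(d['extrinsics'])
    v,u=np.mgrid[:z.shape[0],:z.shape[1]]
    p=np.stack([(u-K[0,2])/K[0,0]*z,(v-K[1,2])/K[1,1]*z,z],-1)
    w=p@T[:3,:3].T+T[:3,3]; w[z==0]=np.nan; return w
E
python3 - <<'E'
from h import *
for n in ['scene','top']:
    d=snap(n); cv2.imwrite(f'pics/{n}1.png',d['frame'][...,::-1])
print(ctrl.sense())
E
```

```text
{'time': 0.1, 'q': array([-7.63632077e+01,  2.78728800e+00,  5.60186377e+00,  9.29339795e+01,
       -1.37208630e-03,  8.26740990e+01]), 'joint_velocities': array([ 0.1132879 , -0.05844612,  0.0823245 ,  0.01542253, -0.07666864,
       -0.07372912]), 'joint_efforts': array([ 2.88299969e-03, -3.39851582e+01,  3.20935965e+01,  1.58697419e-02,
       -1.86405819e-04,  2.87850341e-06]), 'position': array([ 187.64510957, -489.73476693,  230.25772697]), 'orientation': array([-1.79881396e+02, -1.38646336e-02,  2.09626804e+01]), 'wrist_force': array([-0.65746023, -0.37662605, -0.00402464]), 'torque': array([-0.008358  ,  0.03467167,  0.02343146]), 'gripper_force': 0.0, 'opening': 0.9992994835036426}
```

View pics/scene1.png

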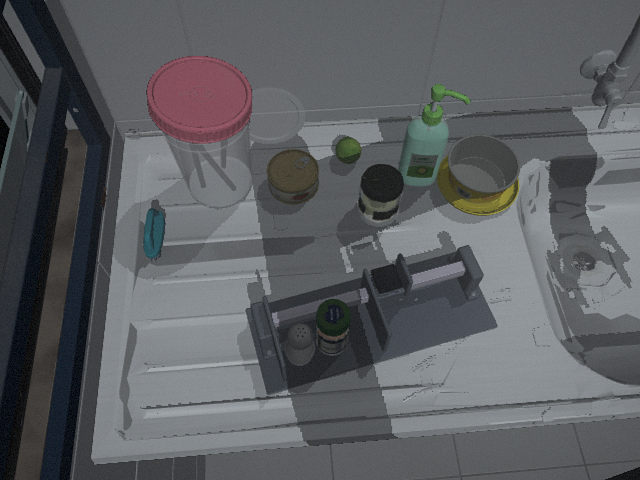

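View pics/top1.png

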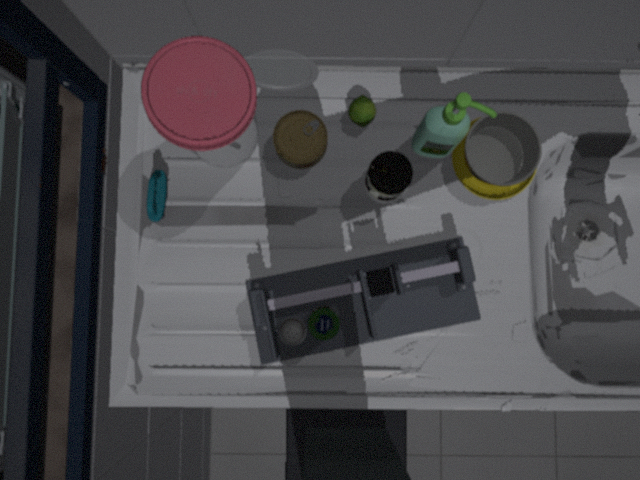

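Both views show the rail with its jars and end plate at the left. In the top view the dark button is at about (380,282), the thumb wall just right of it at about (400,278), and the right foot at about (463,262). I'll measure these from depth.

```bash
python3 - <<'E'
from h import *
for n in ['top','scene']:
    d=np.load(f'/tmp/{n}.npz'); w=cloud(d); g=d['frame'].astype(int).mean(-1)
    if n=='top':u0,u1,v0,v1=340,480,230,345
    else:u0,u1,v0,v1=355,490,240,350
    s=np.zeros(g.shape,bool); s[v0:v1,u0:u1]=1
    for nm,lo,hi in [('wall',97,108),('btn',80.5,89),('plate80',74,80),('carr',62,70),('foot',56,62),('bar',47,56)]:
        m=s&(w[...,2]>lo)&(w[...,2]<hi); 
        if m.sum()<5: print(n,nm,m.sum());continue
        m=m.astype(np.uint8); k,l,st,_=cv2.connectedComponentsWithStats(m)
        for i in range(1,k):
            if st[i,4]<15: continue
            p=w[l==i]; r=cv2.minAreaRect(p[:,:2].astype(np.float32))
            print(n,nm,st[i],p.mean(0).round(1),'c',np.round(r[0],1),'sz',np.round(r[1],1),round(r[2],1),'grey',g[l==i].mean().round())
E
```

```text
top wall [393 263  11  33 163] [530.6 -27.8 101.4] c [530.2 -28.2] sz [47.1  7.6] 10.6 grey 48.0
top btn [366 268  29  30 628] [525.2  -3.1  83.9] c [525.3  -3.2] sz [38.  35.9] 11.9 grey 16.0
top btn [370 318   6  20  36] [459.9   7.2  81.3] c [459.6   6.8] sz [28.   4.5] 12.1 grey 54.0
top plate80 [360 275  12  38 103] [507.9  18.   78.5] c [508.5  17.9] sz [55.3  6. ] 12.4 grey 50.0
top plate80 [368 314   9  26  54] [461.    8.7  78.3] c [460.9   7.5] sz [37.8  6.1] 11.6 grey 47.0
top carr [363 271   9  28  66] [522.7  14.4  66.2] c [522.   14.3] sz [40.2 10.7] 1.9 grey 48.0
top carr [391 273   6  21  41] [523.9 -25.2  66.9] c [524.5 -24.1] sz [30.5  4.7] 10.6 grey 40.0
top foot [456 246  20  38 412] [ 553.1 -135.1   59.5] c [ 553.4 -134.7] sz [55.5 21.3] 11.6 grey 60.0
top bar [400 248  64  36 656] [543.  -85.8  52.2] c [544.1 -82.8] sz [54.  91.3] 10.6 grey 103.0
top bar [340 282  22  14 223] [516.1  38.8  52.2] c [516.1  39.1] sz [15.7 33. ] 11.9 grey 77.0
scene wall [397 254  16  31 171] [529.3 -26.  101.4] c [530.  -27.1] sz [46.5  8.9] 12.3 grey 60.0
scene btn [396 259  16  
[... 978 characters left out ...]
.0
scene carr [374 308  17  32  49] [463.4  12.3  66.7] c [465.7  13. ] sz [49.1  5.4] 18.6 grey 40.0
scene foot [458 245  25  35 421] [ 552.1 -132.8   59.7] c [ 553.4 -133.5] sz [56.6 20.9] 10.5 grey 77.0
scene foot [379 294  24   8  42] [506.   -7.7  59.1] c [505.9  -7.3] sz [ 2.1 35. ] 12.1 grey 60.0
scene foot [376 314  14  28  37] [459.6  11.4  59.1] c [461.5  11.9] sz [40.6  4.2] 18.5 grey 41.0
scene bar [411 249  71  38 688] [542.5 -89.5  52. ] c [534.1 -91.3] sz [56.2 93.8] 24.6 grey 119.0
scene bar [355 278  35  66 233] [504.6  27.2  52. ] c [489.2  26.2] sz [101.5  21.8] 15.1 grey 72.0
scene bar [380 294  25  10  56] [506.7 -10.5  51.5] c [506.6 -10.8] sz [ 2.2 37.5] 11.1 grey 61.0
```

Both views agree. The button top is at about (525,-2.5,84), the rail yaw is about +12° and the remaining travel is about 97 mm. I'll move over the button with the fingers shut, turning the tool 81° so the 22 mm pad width lies along the bar.

```bash
python3 -m jog '{"translation":[[0.0338,0.0485,0],[0.0338,0.0485,0],[0.0338,0.0485,0],[0.0338,0.0485,0],[0.0338,0.0485,0]],"delta_rot":[[0,0,0.1414],[0,0,0.1414],[0,0,0.1414],[0,0,0.1414],[0,0,0.1414]],"fingers":[1,1,1,1,1]}'
python3 -m jog '{"translation":[[0.0338,0.0485,0],[0.0338,0.0485,0],[0.0338,0.0485,0],[0.0338,0.0485,0],[0.0338,0.0485,0]],"delta_rot":[[0,0,0.1414],[0,0,0.1414],[0,0,0.1414],[0,0,0.1414],[0,0,0.1414]],"fingers":[1,1,1,1,1]}'
python3 -m jog '{"translation":[[0,0,-0.05],[0,0,-0.03],[0,0,0],[0,0,0]],"delta_rot":[[0,0,0],[0,0,0],[0,0,0],[0,0,0]],"fingers":[1,1,1,1]}'
python3 -c "
from h import *
print(ctrl.sense()['q'])"
```

```text
time: 0.72
position: [357.4, -246.0, 230.8]
orientation: [-180.0, -0.0, 61.7]
wrist_force: [0.2, -0.3, 0.6]
opening: 0.002
gripper_force: 0.0
time: 1.35
position: [526.4, -3.4, 230.8]
orientation: [-180.0, 0.0, 102.3]
wrist_force: [0.3, -1.0, 0.3]
opening: 0.003
gripper_force: 0.0
time: 1.85
position: [526.2, -5.5, 152.4]
orientation: [179.9, 0.0, 102.0]
wrist_force: [0.5, -0.6, 0.7]
opening: 0.003
gripper_force: 0.0
[-7.90001668e+00  2.64916802e+00 -3.39926771e+00  8.38848310e+01
  1.84765950e-03  7.01414772e+01]
```

```bash
python3 -m jog '{"translation":[[0,0,-0.03],[0,0,-0.025],[0,0,-0.004],[0,0,0]],"delta_rot":[[0,0,0],[0,0,0],[0,0,0],[0,0,0]],"fingers":[1,1,1,1]}'
python3 -c "
from h import *
cv2.imwrite('pics/s2.png',snap('scene')['frame'][180:380,280:520,::-1].repeat(3,0).repeat(3,1))"
```

```text
time: 2.35
position: [526.8, -5.6, 94.1]
orientation: [179.9, 0.0, 102.0]
wrist_force: [1.0, 0.0, 0.4]
opening: -0.001
gripper_force: 0.0
```

View pics/s2.png

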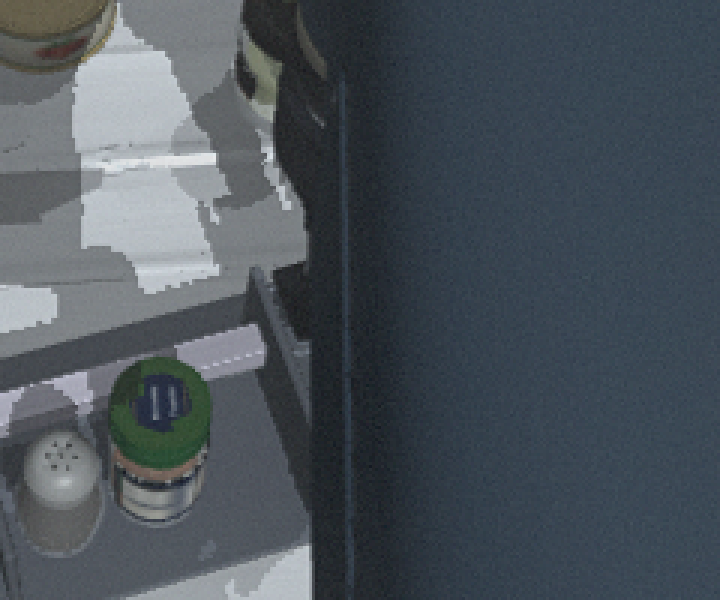

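The arm hides the stop in this view, but the jars at about (60,480) and (160,430) are undisturbed. Next I press in small steps and watch the force.

```bash
python3 -m jog '{"translation":[[0,0,-0.006],[0,0,-0.004],[0,0,-0.002],[0,0,0]],"delta_rot":[[0,0,0],[0,0,0],[0,0,0],[0,0,0]],"fingers":[1,1,1,1]}'
python3 -m jog '{"translation":[[0,0,-0.003],[0,0,-0.003],[0,0,0],[0,0,0]],"delta_rot":[[0,0,0],[0,0,0],[0,0,0],[0,0,0]],"fingers":[1,1,1,1]}'
```

```text
time: 2.9
position: [526.3, -5.3, 80.7]
orientation: [179.9, 0.0, 102.0]
wrist_force: [0.5, -0.5, 2.0]
opening: 0.001
gripper_force: 1.1
time: 3.4
position: [526.2, -5.3, 74.7]
orientation: [179.9, 0.0, 102.0]
wrist_force: [0.6, -0.2, 4.4]
opening: -0.0
gripper_force: 1.8
```

The spring force (4.4 N) matches a button that is nearly fully down. Now I push along rail -y.

```bash
python3 -m jog '{"translation":[[0.0012,-0.0059,0],[0.0012,-0.0059,0],[0.0021,-0.0098,0],[0.0021,-0.0098,0],[0.0021,-0.0098,0]],"delta_rot":[[0,0,0],[0,0,0],[0,0,0],[0,0,0],[0,0,0]],"fingers":[1,1,1,1,1]}'
python3 -m jog '{"translation":[[0.0021,-0.0098,0],[0.0021,-0.0098,0],[0.0021,-0.0098,0],[0.0021,-0.0098,0],[0,0,0]],"delta_rot":[[0,0,0],[0,0,0],[0,0,0],[0,0,0],[0,0,0]],"fingers":[1,1,1,1,1]}'
```

```text
time: 4.03
position: [534.2, -47.2, 74.1]
orientation: [-179.9, -0.0, 102.0]
wrist_force: [-1.3, 1.8, 4.5]
opening: -0.0
gripper_force: 1.9
time: 4.65
position: [543.2, -87.5, 74.5]
orientation: [-180.0, 0.2, 101.9]
wrist_force: [-0.4, -0.8, 3.5]
opening: 0.003
gripper_force: 1.9
```

```bash
python3 -m jog '{"translation":[[0.0015,-0.007,0],[0.0015,-0.007,0],[0.0008,-0.004,0],[0,0,0]],"delta_rot":[[0,0,0],[0,0,0],[0,0,0],[0,0,0]],"fingers":[1,1,1,1]}'
python3 -m jog '{"translation":[[0.0006,-0.003,0],[0.0006,-0.003,0],[0,0,0]],"delta_rot":[[0,0,0],[0,0,0],[0,0,0]],"fingers":[1,1,1]}'
```

```text
time: 5.15
position: [546.8, -104.4, 74.3]
orientation: [-180.0, 0.1, 101.9]
wrist_force: [-1.0, 0.5, 3.9]
opening: 0.002
gripper_force: 1.9
time: 5.52
position: [547.5, -107.6, 74.3]
orientation: [180.0, -0.3, 102.0]
wrist_force: [-1.6, 6.2, 5.2]
opening: -0.004
gripper_force: 4.5
```

The 6 N reaction at the expected travel means the stop is against the foot. I'll give one firmer nudge, then ease the side load and lift straight up.

```bash
python3 -m jog '{"translation":[[0.0006,-0.003,0],[0,0,0],[-0.001,0.005,0],[0,0,0.004]],"delta_rot":[[0,0,0],[0,0,0],[0,0,0],[0,0,0]],"fingers":[1,1,1,1]}'
python3 -m jog '{"translation":[[0,0,0.008],[0,0,0.02],[0,0,0.05],[0,0,0.06],[0,0,0.05]],"delta_rot":[[0,0,0],[0,0,0],[0,0,0],[0,0,0],[0,0,0]],"fingers":[1,1,1,1,1]}'
python3 -m jog '{"translation":[[-0.03,-0.05,0],[-0.03,-0.05,0],[-0.03,-0.05,0],[-0.03,-0.05,0],[0,0,0]],"delta_rot":[[0,0,0],[0,0,0],[0,0,0],[0,0,0],[0,0,0]],"fingers":[1,1,1,1,1]}'
python3 -m jog '{"translation":[[-0.02,-0.05,0],[-0.02,-0.05,0],[0,0,0],[0,0,0]],"delta_rot":[[0,0,0],[0,0,0],[0,0,0],[0,0,0]],"fingers":[1,1,1,1]}'
python3 - <<'E'
from h import *
d=snap('top'); cv2.imwrite('pics/top3.png',d['frame'][...,::-1]); w=cloud(d)
s=np.zeros((480,640),bool); s[220:345,385:480]=1
for nm,lo,hi in [('wall',97,108),('btn',79,89),('foot',56,62)]:
    m=(s&(w[...,2]>lo)&(w[...,2]<hi)).astype(np.uint8);k,l,st,_=cv2.connectedComponentsWithStats(m)
    for i in range(1,k):
        if st[i,4]>60:
            p=w[l==i];r=cv2.minAreaRect(p[:,:2].astype(np.float32));print(nm,st[i],p.mean(0).round(1),np.round(r[0],1),np.round(r[1],1))
E
```

```text
time: 6.02
position: [547.4, -107.5, 78.1]
orientation: [-180.0, 0.0, 102.0]
wrist_force: [0.2, 1.4, 3.6]
opening: 0.004
gripper_force: 1.4
time: 6.65
position: [547.6, -108.8, 268.6]
orientation: [179.9, 0.1, 101.9]
wrist_force: [1.9, 0.3, -0.7]
opening: -0.003
gripper_force: 0.0
time: 7.28
position: [424.9, -311.7, 265.8]
orientation: [-179.9, 0.1, 101.5]
wrist_force: [0.3, -0.0, 1.4]
opening: -0.001
gripper_force: 0.0
time: 7.78
position: [387.8, -407.1, 266.1]
orientation: [-180.0, -0.1, 102.0]
wrist_force: [-0.1, -0.6, -0.0]
opening: 0.002
gripper_force: 0.0
wall [459 249  11  33 167] [ 550.  -121.9  101.4] [ 550.9 -122.2] [46.8  8.2]
btn [430 255  29  30 640] [545.4 -96.9  83.9] [545.5 -97.5] [37.9 36.6]
btn [423 257  12  39 119] [535.6 -74.7  80.5] [535.8 -74.8] [56.7  5.9]
btn [432 295  10  31  87] [484.4 -85.8  80.6] [485.8 -85.4] [44.3  5.8]
foot [456 246  20  38 209] [ 555.4 -139.    59.6] [ 553.8 -135.9] [55.7 19.1]
```

View pics/top3.png

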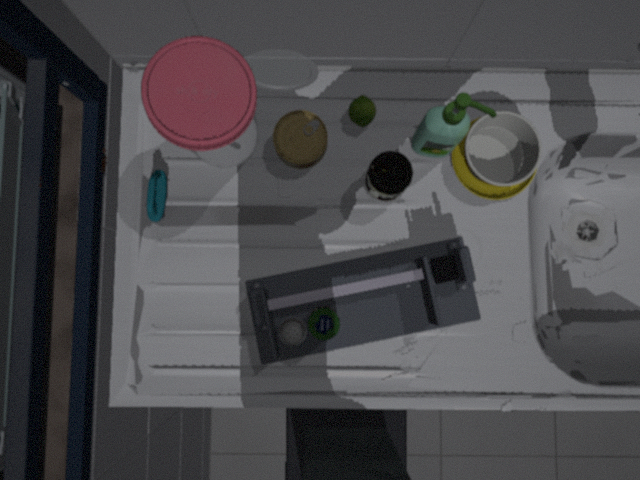

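The stop's button, at about (445,269), is now against the foot at about (463,262). Button centre to foot centre measures 38 mm, exactly the home value, and the button is up at 84 mm. The jars at (292,332) and (323,323), the tin and the coffee jar have not moved.

```bash
python3 -c "
from rig import ctrl
print(ctrl.job_done())"
```

```text
the job is handed in; nothing more can be done
None
```

The stop is fully home against the far foot with its button up again, the jars, coffee jar and tin are where they were, and the job is handed in (no verdict came back).

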